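# Clamp a bar in the length fixture

## Robot

A 6-joint arm with a two-finger parallel gripper is mounted at the origin on the work surface. World frame = base frame: x ahead of the robot, y to its left, z up, the work surface at z = 0. Lengths are in m, angles in rad, forces in N, time in s.
With the tool pointing down it reaches from about 0.35 to 0.975 m from the base axis. Payload 4.9 kg.
Tool frame: the origin (TCP) lies at the very end of the fingers, on their centre line; the grasp point (between the pads) lies 19 mm behind it; z points along the fingers, y is the line along which they close (so a half turn about z gives the same grasp; the last joint's range is limited). The gripper opens to 85 mm and grips with 20 to 120 N. Pads are 22 mm wide; open, the fingers measure 114 mm over their backs; the gripper's body (76 mm by 85 mm) begins 54 mm behind the grasp point. The pads swing forward as they close: fully open they stand 13 mm farther back than shut.
Start: joints at [-1.41, 0.053, 1.613, -0, 1.476, -0.119], TCP at [0.173, -0.601, 0.231] pointing down, gripper open.
Joint ranges: [-3.01, 3.01], [-1.01, 2.22], [0.06, 2.58], [-1.02, 4.17], [0.09, 2.62], [-3.14, 3.14]. Speed limits (rad/s): [2.57, 2.57, 3.14, 3.14, 3.14, 3.14].

## Interface

Orientations are given as a unit quaternion [w, x, y, z].
In Python, from plant import monitor, vision, manip gives the robot as it stands. The module is installed in compiled form; this text tells all that it offers.
- The arm moves only by the tool arm_command, never from a script. Its argument "rows" is a list of rows, each a list of 3 entries, a list of its own where there are three numbers: the finger opening in mm, from 0 to 85.4, then the shift along the world's x, y, z in units of 30 cm (1.0 is 30 cm), then the turn, a rotation vector about the world's x, y, z in units of pi/2 rad (1.0 is pi/2 rad). In form: [[claw, [x, y, z], [wx, wy, wz]], ...]. A call has 1 to 12 rows; each row is the pose to reach, as a shift and turn from the pose commanded when the call began; what a row does not reach only later rows make up. A row lasts 1/12 s, in which the tool goes at most 41.7 mm and 7.16 degrees, less where a joint would pass 70% of its speed; a pose out of reach is approached as far as the arm can. A call with a number of a shift or a turn outside -1 to 1 is refused whole. A call with a gripper value outside its range is refused whole. The fingers move at their own pace and stop on an object; the grip force is fixed at half the most. Time passes only in rows, so rows that repeat a pose let the fingers close. It gives the time, the measured TCP pose, the force, the opening and the grip force at its end, in the units of the state.
- monitor.state(): the state, without advancing time (a new reading comes with each control period).
- vision.grab_frame(name): name is "side" or "top" or "wrist"; returns a dict with "color" (400x640x3 uint8, red, green, blue), "z_map" (400x640 float32, m along the optical axis (not along the pixel's ray), 0 where there is no reading), "mtx" (3x3 intrinsics, pixels), "k1" (the pictures are not rectified: a ray, as slopes to the right and down, at radius r is drawn at 1 + k1 r^2 times it, then the intrinsics apply), "R" (3x3) and "t" (3): a world point X has camera coordinates R X + t. Camera axes: x right, y down, z forward; pixel columns grow to the right and rows downward; lengths in m; the calibration is good to about 2 mm. A picture is of the moment at which its call begins.
- manip.job_done(): hands the job in; it is judged then, once.
The state is a dict: "time": time; "joint_pos": joint angles; "joint_vel": joint speeds; "joint_efforts": joint torques, N m; "tool_pos": TCP position; "tool_rot": TCP orientation; "contact_force": force on the tool from outside, world axes, zero at the start; "ft_torque": the same for the moment, N m; "gripper_width": opening from 0.0 (shut) to 1.0 (fully open); "grasp_force": force on a finger pad.
Only numpy, scipy, OpenCV 4.12 (cv2) and the standard library are available. Lean on these libraries where they do the work, as an engineer would, in place of code of your own. Each camera call takes 0.05 s, during which the arm holds its last target. There are 200 camera calls.

## Task

Take the longer of the two aluminium bars out of the pocket tray and lay it in the bed of the fixture, between the end block and the sliding carriage. Slide the carriage up until the bar sits snugly between it and the end block, without ramming it, then turn the tilted knob clockwise until you feel the clamp bite and hold firmly, without forcing it any further. Leave the shorter bar in its pocket and do not disturb the screwdriver and the caliper.

Things in the scene. Friction and masses are not known exactly. Their poses are not given: they have to be found in the camera images.
- fixture: Length fixture fixed to the bench: dark steel base plate 110 (x) x 300 (y) x 12 mm; origin: centre of its underside; +y runs along the bed to the end block, z up. Two steel rails 12 mm wide, 12 mm high leave a 34 mm wide bed along y, centred on x = 0, floor 12 mm and rail tops 24 mm above the origin. The knob is on the -x side.
- end_block: Fixed steel end block at the +y end of the fixture, 64 (x) x 28 (y) x 54 mm high; origin: centre of its underside, on the base plate; its face towards the bed is 14 mm from its origin towards -y.
- nose (a point): Centre of the flat front face (28 mm wide, 34 mm high) of the steel nose of the sliding carriage, 32 mm above the fixture's underside; axes as the fixture's. The carriage is an aluminium saddle 78 (x) x 60 (y) mm, its top 56 mm above the fixture's underside, straddling the rails; its middle lies 45 mm behind this face (towards -y).
- carriage (a joint): Slide of the carriage along the bed, m; 0 fully back, grows towards the end block (nose to end block is 0.165 minus this value). Drags with about 3 N while the clamp is loose.
- knob (a joint): Turn of the clamp knob, rad: 0 loose, grows clockwise seen from above (tightening), at most 3.7. Steady drag about 0.32 N m. Somewhere from 0.7 to 1.9 (not known beforehand) the shoe meets the rail; then the torque climbs 0.24 N m per rad, the clamp force 60 N per rad. Firm: 25 N or more; best about 45 N (0.18 N m above the drag); above 80 N is over-tightened.
- knob_grip (a point): Grip point of the black bar-shaped knob on the carriage, on its turning axis. z: the axis, out of the knob, leaning 35 degrees from vertical to the fixture's -x. x: along the grip bar, turns with the knob. Grip bar 52 mm long (x), 14 mm thick (y), 34 mm high; its top 11 mm above this point along z, its foot 23 mm below, on a disc 40 mm across, 6 mm thick.
- shoe: Brass clamp shoe hidden between carriage and rail; pressed down on the rail by the knob's screw. Cannot be touched; listed only because its force on the rail says how firm the clamp is.
- tray: White pocket tray fixed to the bench, 150 (x) x 130 (y) x 18 mm high; origin: centre of its underside. Two pockets 32 x 106 mm, 12 mm deep, long side along y, centred at x = -38 and +38 mm; their floor is 6 mm above the origin.
- long_bar: The longer bar: bare aluminium, 26 (x) x 100 (y) x 36 mm high, about 0.25 kg, loose in one pocket of the tray (either one); origin: centre of its underside, y along it, z up.
- short_bar: The shorter bar, same section, 70 mm long, loose in the other pocket; stays there. Origin: centre of its underside, y along it.
- screwdriver: Loose screwdriver 160 mm long, orange handle, lying beyond the work; bystander. Origin: under its middle.
- caliper: Loose digital caliper about 190 mm long, steel with black housing, lying beyond the work; bystander. Origin: under its middle.
Not all that is in view belongs to the job. Leave any black or turquoise look-alike of the long_bar alone.

How it is judged:
By the outcome, as a careful person would: the job done as asked, in the order asked, and still so for the second after the job is handed in, with the robot touching nothing.
It also fails if it takes over 58 s, if anything falls off the work surface, if the arm or the gripper's body presses on something with over 40 N, if the wrist force passes 120 N, or if a joint passes its speed limit or range.

## Working session

There is one attempt and no reset: what is moved stays moved. The work goes in short steps, Python scripts to look and compute and a tool call to move; the robot and the scene stay as the last step left them, time stands still between calls to the robot, and variables do not carry over. Pictures are saved under pics/ and viewed, at most 10 in all, crops included, and the job is handed in when it is done.

Besides the shell and the picture viewer there is one more tool, called after ">>>" as a command line: name --argument value ..., lists and objects as JSON in quotes. arm_command: Moves the arm, as the interface text tells. Shifts and turns lie within -1 to 1; 1 stands for 30 cm of shift or pi/2 rad of turn. Its arguments: {"type":"object","properties":{"rows":{"type":"array"}},"required":["rows"]}

```bash
mkdir -p pics
cat > h.py <<'E'
import numpy as np, cv2
from plant import monitor, vision, manip
def grab(n):
    f=vision.grab_frame(n); np.savez('%s.npz'%n,**f); return f
def load(n): return dict(np.load('%s.npz'%n))
def cloud(f):
    h,w=f['z_map'].shape; K=f['mtx']; u,v=np.meshgrid(np.arange(w),np.arange(h))
    d=np.array([float(f['k1']),0,0,0,0])
    p=cv2.undistortPoints(np.stack([u,v],-1).reshape(-1,1,2).astype(float),K,d,None,None).reshape(h,w,2)
    z=f['z_map'][...,None]; c=np.concatenate([p*z,z],-1)
    return (c-f['t'])@f['R']   # R^T(c-t)
def save(f,name,crop=None,s=1):
    im=f['color'][...,::-1]
    if crop: a,b,c,d=crop; im=im[b:d,a:c]
    cv2.imwrite('pics/'+name,cv2.resize(im,None,fx=s,fy=s,interpolation=cv2.INTER_CUBIC))
E
python3 - <<'E'
from h import *
a=grab('top');b=grab('side');save(a,'top1.png',s=1.25);save(b,'side1.png',s=1.25)
print(monitor.state()); print(a['R'],a['t'],a['k1'],a['mtx']);
E
```

```text
{'time': 0.1, 'joint_pos': array([-1.40999260e+00,  5.33028955e-02,  1.61412228e+00,  1.93377100e-05,
        1.47599670e+00, -1.19002128e-01]), 'joint_vel': array([-4.25339639e-04,  2.38088036e-04, -2.73436743e-03, -4.60933499e-05,
       -6.40950471e-04,  2.26739510e-03]), 'joint_efforts': array([-4.50426396e-04, -3.94904280e+01, -3.71366251e+01, -1.53538322e-04,
        3.90063127e-03,  2.63559691e-06]), 'tool_pos': array([ 0.17252176, -0.60014801,  0.23019904]), 'tool_rot': array([-9.14610254e-04,  9.90229252e-01,  1.39446016e-01, -9.49216548e-06]), 'contact_force': array([-0.70228607,  0.31354228, -0.27733006]), 'ft_torque': array([0.00992033, 0.01522703, 0.00374055]), 'grasp_force': 0.0, 'gripper_width': 0.9968552753309928}
[[ 0.14516993 -0.98940254  0.00288073]
 [-0.96484902 -0.14221079 -0.2210033 ]
 [ 0.2190709   0.02930357 -0.97526881]] [-0.07063215  0.58503233  0.7831346 ] 0.022868760382998204 [[387.84020417   0.         319.93060741]
 [  0.         387.84020417 204.76649849]
 [  0.           0.           1.        ]]
```

View pics/top1.png

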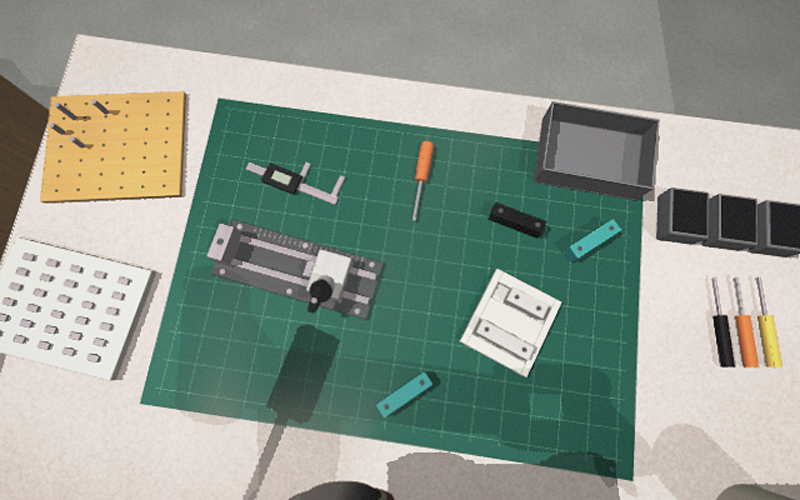

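View pics/side1.png

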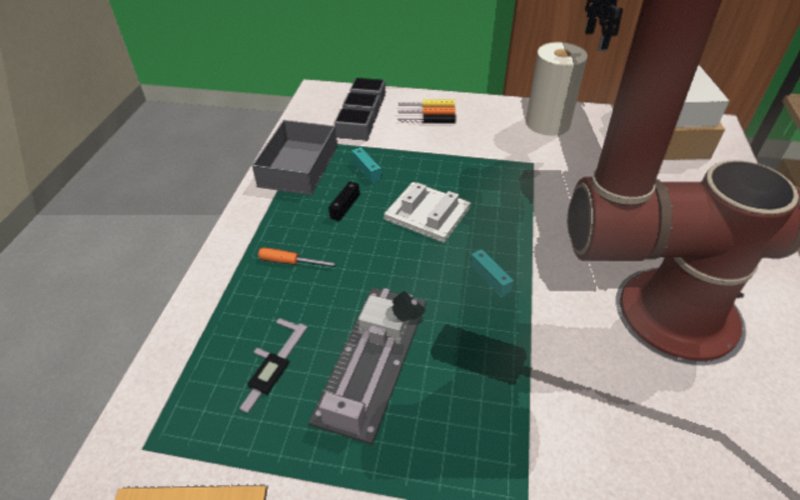

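The top view shows the fixture at about (295,270), with the end block on its left at (225,243) and the knob at (320,290). The tray is at (510,322), with the long bar in its lower pocket at (503,340) and the short bar at (527,302). Next I measure with the depth data.

Run:
```python
from h import *
f=load('top');P=cloud(f)
def box(c,zl,zh,name):
    a,b,cc,d=[int(x/1.25) for x in c]
    Q=P[b:d,a:cc].reshape(-1,3);Q=Q[(Q[:,2]>zl)&(Q[:,2]<zh)]
    m=np.zeros(0)
    r=cv2.minAreaRect((Q[:,:2]*1000).astype(np.float32))
    print(name,len(Q),'z',np.median(Q[:,2]).round(4),'rect',np.round(r[0],1),np.round(r[1],1),round(r[2],2),'mean',(Q[:,:2].mean(0)*1000).round(1))
box((455,265,565,380),.012,.024,'tray')
box((465,310,540,372),.036,.048,'long')
box((495,275,560,325),.036,.048,'short')
box((200,215,243,275),.058,.074,'endblk')
box((195,215,390,325),.007,.017,'base')
box((195,215,390,325),.007,.03,'base+rails')
box((300,240,355,325),.050,.060,'carr')
box((295,265,340,320),.062,.13,'knob')
print(np.median(P[300:310,200:260,2]))
im=cv2.vconcat([cv2.resize(f['color'][170:262,160:312],(790,478),interpolation=2)[:,:,::-1]])
cv2.imwrite('pics/fx.png',im)
```

```text
tray 2615 z 0.0187 rect [ 510.8 -197.4] [132.6 152.4] 70.39 mean [ 509.2 -196.3]
long 622 z 0.0427 rect [ 503.8 -194.6] [101.5  85.6] 70.54 mean [ 478.7 -187.3]
short 391 z 0.0428 rect [ 545.1 -218.1] [69.9 26.2] 69.84 mean [ 544.6 -217.6]
endblk 396 z 0.0664 rect [569.6 331.2] [28.5 64. ] 81.36 mean [568.9 330. ]
base 3496 z 0.0128 rect [559.3 201.4] [298.8 126.3] 82.19 mean [549.6 204.9]
base+rails 4502 z 0.0133 rect [559.3 201.4] [298.8 126.3] 82.19 mean [550.  205.6]
carr 740 z 0.0566 rect [543.3 143.2] [74.8 77.7] 81.9 mean [549.1 135.3]
knob 395 z 0.0903 rect [503.6 140.1] [66.1 38.8] 8.25 mean [503.6 138.6]
0.0013164836238633401
```

View pics/fx.png

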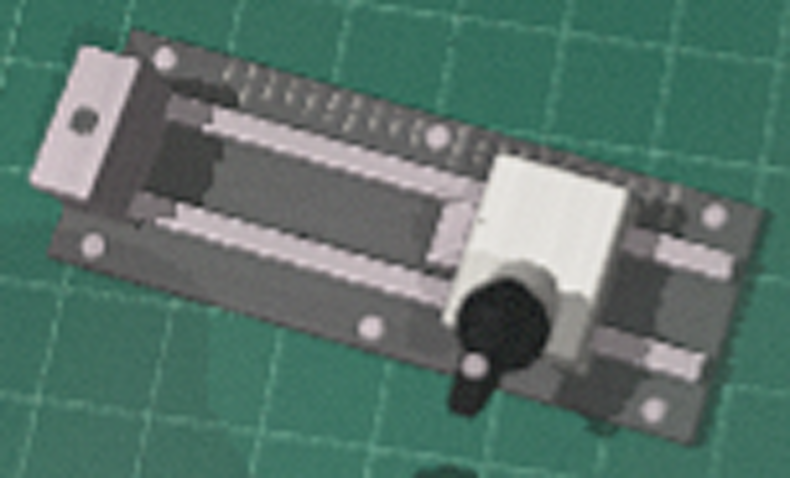

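Run:
```python
from h import *
f=load('top');P=cloud(f)
M=P[210:305,365:455].reshape(-1,3);M=M[(M[:,2]>.037)&(M[:,2]<.048)]
ty=np.deg2rad(70.4);tx=np.array([np.sin(ty),-np.cos(ty)])
s=(M[:,:2]-[.5108,-.1974])@tx
for nm,Q in(('long',M[s<0]),('short',M[s>0])):
    print(nm,len(Q),cv2.minAreaRect((Q[:,:2]*1000).astype(np.float32)))
# rails/fixture
B=P[172:262,155:315].reshape(-1,3)
for a in (81.4,81.8,82.2):
  r=np.deg2rad(a);fy=np.array([np.cos(r),np.sin(r)]);fx=np.array([fy[1],-fy[0]])
  for lo,hi,n in((.009,.017,'base'),(.021,.028,'rails'),(.053,.059,'carr'),(.062,.0685,'end')):
    Q=B[(B[:,2]>lo)&(B[:,2]<hi)][:,:2]
    x=Q@fx*1000;y=Q@fy*1000
    print(a,n,'x',x.min().round(1),x.max().round(1),'y',y.min().round(1),y.max().round(1))
K=P[200:265,225:290].reshape(-1,3);r=np.deg2rad(81.9);fy=np.array([np.cos(r),np.sin(r),0]);fx=np.array([fy[1],-fy[0],0])
K=K[(K[:,2]>.06)]; 
A=np.stack([K@fx,K@fy,K[:,2]],1)*1000
print(A.min(0),A.max(0))
# dump top knob points along axis
ax=np.array([-np.sin(np.deg2rad(35)),0,np.cos(np.deg2rad(35))]);h=A@ax;u=A@np.array([ax[2],0,-ax[0]])
print(np.histogram(h,bins=20))
T=h>h.max()-12
print(cv2.minAreaRect(np.stack([u[T],A[T,1]],1).astype(np.float32)),T.sum())
```

```text
long 582 ((476.3955078125, -184.9615478515625), (101.50174713134766, 27.4815616607666), 70.53911590576172)
short 388 ((545.1323852539062, -218.06637573242188), (69.85040283203125, 26.233720779418945), 69.84442138671875)
81.4 base x 459.0 571.3 y 132.7 431.4
81.4 rails x 477.2 554.8 y 138.4 424.2
81.4 carr x 476.8 554.7 y 185.2 422.9
81.4 end x 464.7 545.7 y 198.9 426.8
81.8 base x 461.8 572.7 y 129.4 428.1
81.8 rails x 478.5 556.1 y 135.0 420.8
81.8 carr x 478.5 556.2 y 181.8 419.5
81.8 end x 466.2 548.6 y 195.4 423.2
82.2 base x 463.7 574.6 y 126.0 424.8
82.2 rails x 479.8 557.4 y 131.3 417.4
82.2 carr x 480.1 557.7 y 178.1 416.1
82.2 end x 467.6 551.6 y 192.0 419.7
[400.49497085  47.26743014  60.02113183] [543.72661331 238.08572808 893.26429584]
(array([ 67, 192, 151,   0,   0,   0,   0,   0,   0,   0,   0,   0,   0,
         0,   0,   0,   0,   0,   0,  19]), array([-262.34649418, -224.12892968, -185.91136518, -147.69380067,
       -109.47623617,  -71.25867167,  -33.04110717,    5.17645734,
         43.39402184,   81.61158634,  119.82915085,  158.04671535,
        196.26427985,  234.48184435,  272.69940886,  310.91697336,
        349.13453786,  387.35210237,  425.56966687,  463.78723137,
        502.00479587]))
((840.421630859375, 47.26742935180664), (0.0, 0.0), 0.0) 19
```

>>> arm_command --rows '[[56,[0.9,1.0,-0.2],[0,0,0.605]],[56,[0.9,1.0,-0.2],[0,0,0.605]],[56,[0.9,1.0,-0.2],[0,0,0.605]],[56,[0.9,1.0,-0.2],[0,0,0.605]],[56,[0.9,1.0,-0.2],[0,0,0.605]],[56,[0.9,1.0,-0.2],[0,0,0.605]],[56,[0.9,1.0,-0.2],[0,0,0.605]],[56,[0.9,1.0,-0.2],[0,0,0.605]],[56,[0.9,1.0,-0.2],[0,0,0.605]],[56,[0.9,1.0,-0.2],[0,0,0.605]],[56,[0.9,1.0,-0.2],[0,0,0.605]],[56,[0.9,1.0,-0.2],[0,0,0.605]]]'

```text
time: 1.1
tool_pos: [0.443, -0.299, 0.1703]
tool_rot: [-0.001, 0.816, 0.578, -0.0]
contact_force: [-0.3, -1.3, -1.0]
gripper_width: 0.658
grasp_force: 0.0
```

>>> arm_command --rows '[[56,[0.112,0.38,-0.2],[0,0,0]],[56,[0.112,0.38,-0.2],[0,0,0]],[56,[0.112,0.38,-0.2],[0,0,0]],[56,[0.112,0.38,-0.2],[0,0,0]],[56,[0.112,0.38,-0.3],[0,0,0]],[56,[0.112,0.38,-0.4],[0,0,0]],[56,[0.112,0.38,-0.45],[0,0,0]],[56,[0.112,0.38,-0.49],[0,0,0]],[56,[0.112,0.38,-0.49],[0,0,0]]]'

```text
time: 1.85
tool_pos: [0.4741, -0.1868, 0.0217]
tool_rot: [-0.002, 0.817, 0.576, -0.001]
contact_force: [0.3, 0.6, -0.1]
gripper_width: 0.657
grasp_force: 0.0
```

>>> arm_command --rows '[[15,[0,0,0],[0,0,0]],[15,[0,0,0],[0,0,0]],[15,[0,0,0],[0,0,0]],[15,[0,0,0],[0,0,0]],[15,[0,0,0],[0,0,0]],[15,[0,0,0],[0,0,0]],[15,[0,0,0],[0,0,0]]]'

```text
time: 2.43
tool_pos: [0.4769, -0.1877, 0.0263]
tool_rot: [0.001, 0.817, 0.577, -0.0]
contact_force: [-4.3, -1.7, 6.0]
gripper_width: 0.288
grasp_force: 61.3
```

>>> arm_command --rows '[[15,[0,0,0.05],[0,0,0]],[15,[0,0,0.12],[0,0,0]],[15,[0,0,0.24],[0,0,0]],[15,[0,0,0.36],[0,0,0]],[15,[0,0,0.43],[0,0,0]],[15,[0,0,0.43],[0,0,0]],[15,[0,0,0.43],[0,0,0]],[15,[0,0,0.43],[0,0,0]]]'

```text
time: 3.1
tool_pos: [0.4753, -0.1861, 0.1516]
tool_rot: [-0.001, 0.817, 0.577, -0.0]
contact_force: [0.0, -0.2, -3.4]
gripper_width: 0.281
grasp_force: 60.4
```

Run:
```python
from h import *
w=grab('wrist');s=grab('side')
im=np.hstack([cv2.resize(w['color'],(480,300)),cv2.resize(s['color'][100:250,260:420],(320,300))])
cv2.imwrite('pics/l.png',im[...,::-1]); P=cloud(w); print(w['R'],w['t'])
st=monitor.state();print(st['tool_pos'],st['tool_rot'],st['contact_force'],st['joint_pos'])
```

```text
[[ 0.94230954 -0.33472578 -0.00337339]
 [-0.32188643 -0.90883866  0.26533266]
 [-0.09187955 -0.24893965 -0.96415102]] [-0.5092416  -0.03003207  0.29896467]
[ 0.47476309 -0.18581424  0.15054606] [-0.00207701  0.81671508  0.57703665 -0.0009339 ] [-0.52570688  0.29569655 -2.51228388] [-5.19148691e-01 -1.59365280e-01  1.95445202e+00  6.53178529e-05
  1.35106009e+00 -1.78561726e-01]
```

View pics/l.png

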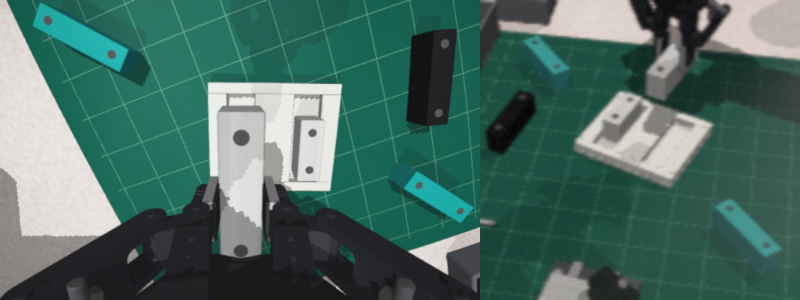

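The long bar is held level in the fingers (wrist view: top face from (241,110) to (241,258)), and the short bar is still in its pocket. I'll measure where the bar sits relative to the TCP.

Run:
```python
from h import *
for n in('wrist','side'):
    P=cloud(load(n)).reshape(-1,3); c=load(n)['color'].reshape(-1,3).astype(int)
    tcp=np.array([.4748,-.1858,.1505]);r=np.deg2rad(70.5);fy=np.array([np.cos(r),np.sin(r)]);fx=np.array([fy[1],-fy[0]])
    d=P-tcp;x=d[:,:2]@fx;y=d[:,:2]@fy;k=(abs(x)<.025)&(abs(y)<.08)&(d[:,2]>-.03)&(d[:,2]<.03)
    print(n,k.sum()); 
    kk=k&(c.max(1)>110)&(y>0.015); print('z ',np.percentile(d[kk,2],[1,5,25,50,75,95,99]).round(4),'x',np.percentile(x[kk],[1,50,99]).round(4),'y',np.percentile(y[k],[.5,1,50,99,99.5]).round(4))
    top=kk&(abs(x)<.01)&(d[:,2]>.008)
    if top.sum()>20: print('plane',np.linalg.lstsq(np.c_[x[top],y[top],np.ones(top.sum())],d[top,2],rcond=None)[0],top.sum(), y[top].max())
```

```text
wrist 13389
z  [-0.0118  0.0055  0.0165  0.017   0.0174  0.018   0.0185] x [-0.0125  0.0002  0.0128] y [-0.0382 -0.0374  0.0107  0.0514  0.0514]
plane [-0.00636506 -0.02178815  0.01769575] 4046 0.05155408502074514
side 470
z  [-0.0183 -0.0143 -0.0011  0.0135  0.0152  0.0165  0.0178] x [-0.0139 -0.0014  0.0111] y [-0.0444 -0.0414  0.0215  0.054   0.0546]
plane [-0.02148989 -0.06880259  0.01708282] 89 0.056160525158961354
```

>>> arm_command --rows '[[15,[0.19,1.0,0.06],[0,0,0.125]],[15,[0.19,1.0,0.06],[0,0,0.125]],[15,[0.19,1.0,0.06],[0,0,0.125]],[15,[0.19,1.0,0.06],[0,0,0.125]],[15,[0.19,1.0,0.06],[0,0,0.125]],[15,[0.19,1.0,0.06],[0,0,0.125]],[15,[0.19,1.0,0.06],[0,0,0.125]],[15,[0.19,1.0,0.06],[0,0,0.125]],[15,[0.19,1.0,0.06],[0,0,0.125]]]'

```text
time: 3.95
tool_pos: [0.5324, 0.1167, 0.1693]
tool_rot: [-0.001, 0.755, 0.656, -0.001]
contact_force: [0.3, -0.6, -3.2]
gripper_width: 0.293
grasp_force: 60.4
```

>>> arm_command --rows '[[15,[0.093,0.482,-0.06],[0,0,0]],[15,[0.093,0.482,-0.06],[0,0,0]],[15,[0.093,0.482,-0.06],[0,0,0]],[15,[0.093,0.482,-0.06],[0,0,0]],[15,[0.093,0.482,-0.16],[0,0,0]],[15,[0.093,0.482,-0.26],[0,0,0]],[15,[0.093,0.482,-0.26],[0,0,0]],[15,[0.093,0.482,-0.26],[0,0,0]],[15,[0.093,0.482,-0.26],[0,0,0]]]'

```text
time: 4.7
tool_pos: [0.5614, 0.2571, 0.0936]
tool_rot: [0.0, 0.757, 0.654, -0.0]
contact_force: [0.7, -0.1, -2.0]
gripper_width: 0.289
grasp_force: 60.2
```

Run:
```python
from h import *
st=monitor.state();print(st['tool_pos'],st['tool_rot'],st['contact_force'],st['joint_pos'])
w=grab('wrist');save(w,'w2.png',s=1.25)
P=cloud(w).reshape(-1,3)
r=np.deg2rad(81.8);fy=np.array([np.cos(r),np.sin(r)]);fx=np.array([fy[1],-fy[0]])
x=P[:,:2]@fx*1e3;y=P[:,:2]@fy*1e3;z=P[:,2]*1e3
for lo,hi,n in((9,15,'base'),(21,27,'rails'),(62,68,'end')):
    k=(z>lo)&(z<hi)&(x<600)&(x>440)
    if k.sum(): print(n,k.sum(),np.percentile(x[k],[0,1,50,99,100]).round(1),np.percentile(y[k],[0,1,99,100]).round(1))
k=(z>20)&(z<26.5)&(y>310)&(y<380)&(abs(x-517)<40);print(np.histogram(x[k],np.arange(480,556,2)))
```

```text
[0.56135495 0.25711551 0.09356234] [ 1.89371293e-05  7.56584284e-01  6.53896162e-01 -1.73314582e-04] [ 0.70822471 -0.08502557 -2.01557257] [ 3.09121277e-01  1.55488655e-01  1.74169099e+00 -1.80473836e-04
  1.24471692e+00  4.54529969e-01]
base 11816 [460.  461.3 516.5 569.6 570.5] [279.  288.9 425.7 428.2]
rails 3054 [486.1 486.7 495.2 544.2 547.9] [237.4 239.5 393.2 393.9]
end 7067 [483.3 484.3 515.2 546.3 547.2] [394.9 395.5 422.8 423.4]
(array([  0,   0,   0, 201, 277, 266, 274, 272, 125,   4,   0,   0,   0,
         0,   0,   0,   0,   0,   0,   0,   0,   0,   0,   0,   0,   0,
         0,   0,   8,  44, 276, 263,  24,   0,   0,   0,   0]), array([480, 482, 484, 486, 488, 490, 492, 494, 496, 498, 500, 502, 504,
       506, 508, 510, 512, 514, 516, 518, 520, 522, 524, 526, 528, 530,
       532, 534, 536, 538, 540, 542, 544, 546, 548, 550, 552, 554]))
```

View pics/w2.png

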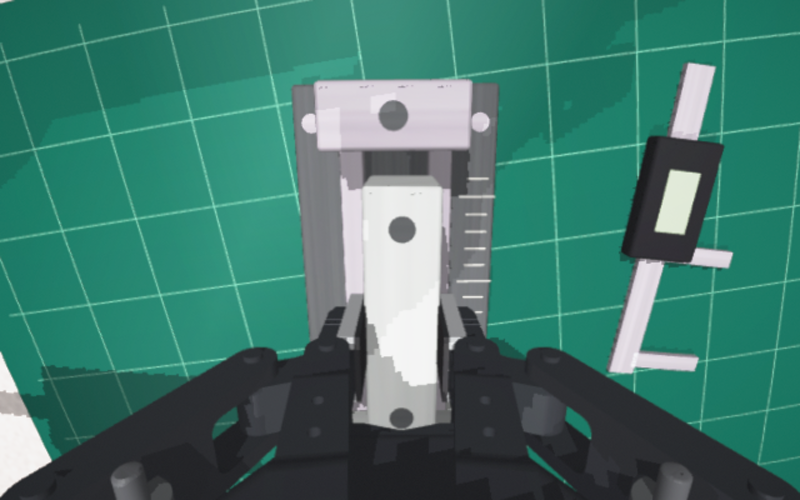

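The bar sits over the bed about 3.7 mm too far to the fixture's +x: its centre is at column 402 and the end block's at 393. The gap to the end face is about 9 mm. I'll correct the offset and lower.

>>> arm_command --rows '[[15,[-0.0122,0.002,-0.02],[0,0,0]],[15,[-0.0122,0.002,-0.05],[0,0,0]],[15,[-0.0122,0.002,-0.1],[0,0,0]],[15,[-0.0122,0.002,-0.15],[0,0,0]],[15,[-0.0122,0.002,-0.18],[0,0,0]],[15,[-0.0122,0.002,-0.195],[0,0,0]],[15,[-0.0122,0.002,-0.2],[0,0,0]],[15,[-0.0122,0.002,-0.2],[0,0,0]]]'

```text
time: 5.42
tool_pos: [0.5576, 0.2586, 0.0334]
tool_rot: [0.0, 0.756, 0.654, 0.0]
contact_force: [-0.4, -0.2, -3.0]
gripper_width: 0.291
grasp_force: 60.3
```

>>> arm_command --rows '[[15,[0,0,-0.005],[0,0,0]],[15,[0,0,-0.008],[0,0,0]],[15,[0,0,-0.008],[0,0,0]]]'

```text
time: 5.67
tool_pos: [0.5584, 0.2588, 0.0323]
tool_rot: [0.0, 0.756, 0.654, 0.001]
contact_force: [-2.2, 0.0, 2.3]
gripper_width: 0.291
grasp_force: 60.7
```

>>> arm_command --rows '[[45,[0,0,0],[0,0,0]],[45,[0,0,0],[0,0,0]],[45,[0,0,0],[0,0,0]],[45,[0,0,0],[0,0,0]],[45,[0,0,0.05],[0,0,0]],[45,[0,0,0.15],[0,0,0]],[45,[0,0,0.25],[0,0,0]],[45,[-0.05,-0.15,0.4],[0,0,0]],[45,[-0.05,-0.3,0.45],[0,0,0]],[45,[-0.1,-0.5,0.5],[0,0,0]],[45,[-0.1,-0.6,0.5],[0,0,0]],[45,[-0.1,-0.6,0.5],[0,0,0]]]'

```text
time: 6.67
tool_pos: [0.5273, 0.0767, 0.1825]
tool_rot: [0.001, 0.756, 0.654, 0.001]
contact_force: [1.0, -0.6, -0.2]
gripper_width: 0.526
grasp_force: 0.0
```

Run:
```python
from h import *
st=monitor.state();print(st['tool_pos'],st['tool_rot'],st['contact_force'],st['joint_pos'])
w=grab('wrist');save(w,'w3.png',s=1.25)
P=cloud(w);np.save('w3P',P)
t=grab('side')
```

```text
[0.5273382  0.07666923 0.18253398] [0.00097957 0.75616024 0.65438529 0.00079163] [ 0.96010755 -0.57084651 -0.19696076] [ 4.92320702e-03 -1.35442915e-01  1.87787583e+00 -4.64582740e-04
  1.39668275e+00  1.49059282e-01]
```

View pics/w3.png

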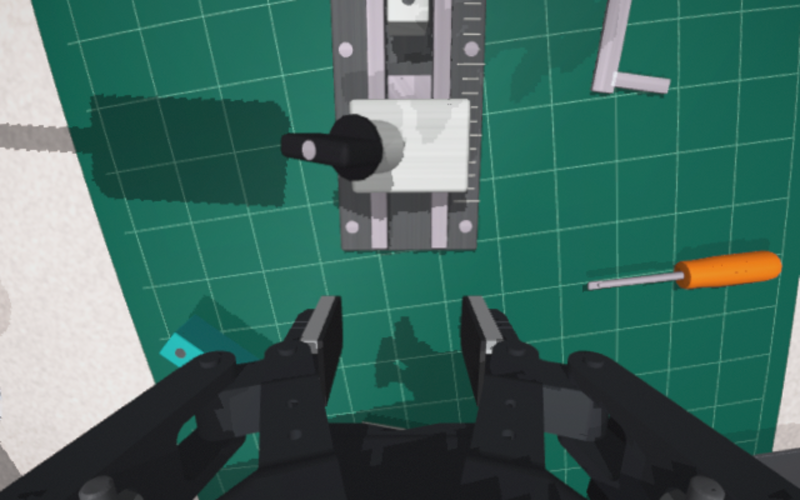

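The bar is in the bed, with its end at (408,10). The carriage is at (410,145). The knob's grip bar runs along the fixture's x with its dot at (308,150). Now the knob's pose.

Run:
```python
from h import *
P=np.load('w3P.npy')
r=np.deg2rad(81.8);F=np.array([[np.sin(r),-np.cos(r),0],[np.cos(r),np.sin(r),0],[0,0,1]])
A=(P@F.T*1000)
ax=np.array([-np.sin(np.deg2rad(35)),0,np.cos(np.deg2rad(35))]);e=np.array([ax[2],0,-ax[0]])
c=load('wrist')['color'].max(2)
C=A[80:160,215:320].reshape(-1,3);col=c[80:160,215:320].ravel()
k=(C[:,2]>40)&(C[:,2]<130)&(C[:,0]<540);K=C[k];col=col[k]
h=K@ax;u=K@e;v=K[:,1]
print(np.histogram(h,np.arange(-262,-140,4)))
dk=(col<75)
print('h pct dark',np.percentile(h[dk],[1,10,50,90,95,99]))
hm=np.percentile(h[dk],97)
T=(h>hm-4)&(h<hm+4)
print('top',T.sum(),'h',np.median(h[T]),'rect(u,v)',cv2.minAreaRect(np.stack([u[T],v[T]],1).astype(np.float32)))
Pl=K[T];m=Pl.mean(0);n=np.linalg.svd(Pl-m)[2][2];print('normal',n*np.sign(n[2]),m)
# carriage in wrist cam
S=A[60:200,270:400].reshape(-1,3);q=(S[:,2]>54)&(S[:,2]<58.5)&(S[:,1]<260)
print('carr x',np.percentile(S[q,0],[.5,99.5]),'y',np.percentile(S[q,1],[.5,99.5]),S[q,2].mean())
R=A.reshape(-1,3);q=(R[:,2]>44)&(R[:,2]<52)&(R[:,1]>260)&(R[:,1]<390)&(abs(R[:,0]-516)<20)
print('bar x',np.percentile(R[q,0],[1,99]),'y',np.percentile(R[q,1],[.5,99.5]))
q=(R[:,2]>20)&(R[:,2]<27)&(R[:,1]>260)&(R[:,1]<390)&(abs(R[:,0]-516)<40);print('rail',np.percentile(R[q,0],[1,99]))
q=(R[:,2]>36)&(R[:,2]<52)&(R[:,1]>230)&(R[:,1]<275)&(abs(R[:,0]-516)<20);print('nose ymax',np.percentile(R[q,1],[5,50,98]))
```

```text
(array([  0,   0,   0,  40, 371, 392, 383, 316, 202, 101,   6, 108, 783,
        75,  90,  92, 108, 102, 106, 213, 980,   1,   0,   0,   0,   0,
         0,   0,   0,   0]), array([-262, -258, -254, -250, -246, -242, -238, -234, -230, -226, -222,
       -218, -214, -210, -206, -202, -198, -194, -190, -186, -182, -178,
       -174, -170, -166, -162, -158, -154, -150, -146, -142]))
h pct dark [-216.94112258 -213.26955374 -194.19042274 -179.70535643 -179.3820466
 -178.93394054]
top 1086 h -180.09173398038826 rect(u,v) ((437.5601806640625, 210.35198974609375), (13.878236770629883, 52.03443908691406), 84.50453186035156)
normal [-0.5581805   0.03285876  0.82906865] [464.32087764 210.59610203 105.02384096]
carr x [479.11884786 554.08786436] y [181.5177915  240.36804923] 56.111604722149785
bar x [502.35241298 527.3209662 ] y [286.85746494 300.01959232]
rail [487.24930133 544.65885721]
nose ymax [241.65449976 248.46206126 255.41300918]
```

```bash
cat > k.py <<'E'
from h import *
from scipy.spatial.transform import Rotation as Ro
r=np.deg2rad(81.8);F=np.array([[np.sin(r),-np.cos(r),0],[np.cos(r),np.sin(r),0],[0,0,1]])
s,c=np.sin(np.deg2rad(35)),np.cos(np.deg2rad(35))
ax=F.T@[-s,0,c]; e=F.T@[c,0,s]; fy=F[1]; fx=F[0]
a=np.deg2rad(-5.5); lx=-(np.cos(a)*e+np.sin(a)*fy); z=-ax; y=np.cross(z,lx)
T=Ro.from_matrix(np.stack([lx,y,z],1))
def cur():
    st=monitor.state();q=st['tool_rot'];return st,Ro.from_quat([q[1],q[2],q[3],q[0]])
E
python3 - <<'E'
from k import *
st,C=cur()
print('ax',ax,'turn units',(T*C.inv()).as_rotvec()/(np.pi/2))
tcp=F.T@[.479,.2104,.0789];print(tcp,'pre',tcp+.09*ax,'shift pre',(tcp+.09*ax-st['tool_pos'])/.3, 'approach',-.09*ax/.3,'fy',fy)
E
```

```text
ax [-0.56771232  0.0818086   0.81915204] turn units [-0.32999924 -0.26759182  0.91072794]
[0.50411194 0.13992966 0.0789    ] pre [0.45301783 0.14729243 0.15262368] shift pre [-0.24994891  0.24241909 -0.10086817] approach [ 0.1703137  -0.02454258 -0.24574561] fy [0.14262893 0.98977623 0.        ]
```

>>> arm_command --rows '[[45,[-0.3,0.2,0.15],[-0.33,-0.2676,0.9107]],[45,[-0.3,0.2,0.15],[-0.33,-0.2676,0.9107]],[45,[-0.3,0.2,0.15],[-0.33,-0.2676,0.9107]],[45,[-0.3,0.2,0.15],[-0.33,-0.2676,0.9107]],[45,[-0.3,0.2,0.15],[-0.33,-0.2676,0.9107]],[45,[-0.3,0.2,0.15],[-0.33,-0.2676,0.9107]],[45,[-0.3,0.2,0.15],[-0.33,-0.2676,0.9107]],[45,[-0.3,0.2,0.15],[-0.33,-0.2676,0.9107]],[45,[-0.3,0.2,0.15],[-0.33,-0.2676,0.9107]],[45,[-0.3,0.2,0.15],[-0.33,-0.2676,0.9107]],[45,[-0.3,0.2,0.15],[-0.33,-0.2676,0.9107]],[45,[-0.3,0.2,0.15],[-0.33,-0.2676,0.9107]]]'

```text
time: 7.77
tool_pos: [0.4371, 0.1395, 0.2257]
tool_rot: [0.289, 0.146, 0.946, -0.009]
contact_force: [0.7, 0.4, 0.6]
gripper_width: 0.524
grasp_force: 0.0
```

>>> arm_command --rows '[[45,[0.05,0.042,-0.25],[-0.01,-0.01,0.02]],[45,[0.05,0.042,-0.25],[-0.01,-0.01,0.02]],[45,[0.05,0.042,-0.25],[-0.01,-0.01,0.02]],[45,[0.05,0.042,-0.25],[-0.01,-0.01,0.02]]]'

```text
time: 8.1
tool_pos: [0.4508, 0.1512, 0.148]
tool_rot: [0.294, 0.131, 0.947, -0.012]
contact_force: [0.8, 0.1, 1.1]
gripper_width: 0.528
grasp_force: 0.0
```

Run:
```python
from k import *
st,C=cur()
print(st['joint_pos'],st['tool_pos'],'turn units',(T*C.inv()).as_rotvec()/(np.pi/2))
tcp=F.T@[.479,.2104,.0789];print('shift pre',(tcp+.09*ax-st['tool_pos'])/.3,'to tcp',(tcp-st['tool_pos'])/.3)
```

```text
[ 0.3279094  -0.60596685  2.36719537 -0.36300507  0.87664929 -0.80528228] [0.45079701 0.15115918 0.14802766] turn units [-0.00181893 -0.00817593  0.02316892]
shift pre [ 0.00740274 -0.01288914  0.01532007] to tcp [ 0.17771643 -0.03743172 -0.23042555]
```

>>> arm_command --rows '[[45,[0.007,-0.013,0.015],[-0.002,-0.008,0.023]],[45,[0.06,-0.021,-0.06],[-0.002,-0.008,0.023]],[45,[0.12,-0.03,-0.15],[-0.002,-0.008,0.023]],[45,[0.15,-0.034,-0.19],[-0.002,-0.008,0.023]],[45,[0.172,-0.037,-0.222],[-0.002,-0.008,0.023]],[45,[0.178,-0.037,-0.23],[-0.002,-0.008,0.023]],[45,[0.178,-0.037,-0.23],[-0.002,-0.008,0.023]],[45,[0.178,-0.037,-0.23],[-0.002,-0.008,0.023]]]'

```text
time: 8.77
tool_pos: [0.5071, 0.1405, 0.0843]
tool_rot: [0.304, 0.115, 0.946, -0.006]
contact_force: [0.2, -0.2, -0.5]
gripper_width: 0.522
grasp_force: 0.0
```

Run:
```python
from k import *
st,C=cur()
print(st['joint_pos'],st['tool_pos'],st['contact_force'],st['ft_torque'],'turn units',(T*C.inv()).as_rotvec()/(np.pi/2))
tcp=F.T@[.479,.2104,.0789];print('to tcp mm, in tool',C.inv().apply(tcp-st['tool_pos'])*1e3)
w=grab('wrist');save(w,'w4.png')
```

```text
[ 0.24462939 -0.35662198  2.3272891  -0.38196241  0.62231997 -0.83545033] [0.50707562 0.14046447 0.0843185 ] [ 0.15062807 -0.22536893 -0.47005974] [-0.00192359  0.22079918  0.01761469] turn units [-0.00145602  0.00532788  0.00067354]
to tcp mm, in tool [ 5.34916711 -1.49335335  2.75423808]
```

View pics/w4.png

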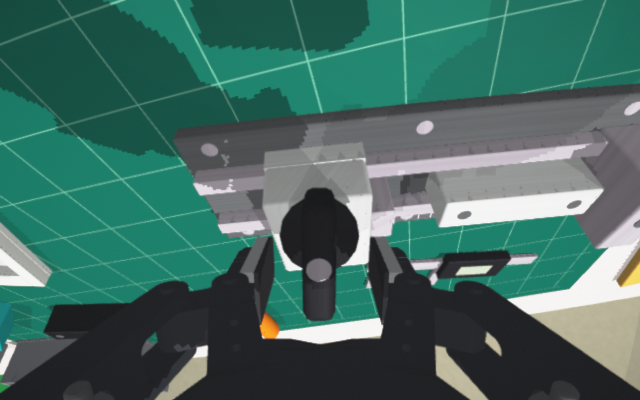

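The knob bar (columns 304–334) is centred between the fingers (about 262 and 378) and aligned with them. After a small correction I'll close on it.

>>> arm_command --rows '[[45,[-0.01,-0.002,-0.016],[0,-0.005,0]],[45,[-0.01,-0.002,-0.016],[0,-0.005,0]],[30,[-0.01,-0.002,-0.016],[0,-0.005,0]],[20,[-0.01,-0.002,-0.016],[0,-0.005,0]],[5,[-0.01,-0.002,-0.016],[0,-0.005,0]],[5,[-0.01,-0.002,-0.016],[0,-0.005,0]],[5,[-0.01,-0.002,-0.016],[0,-0.005,0]],[5,[-0.01,-0.002,-0.016],[0,-0.005,0]],[5,[-0.01,-0.002,-0.016],[0,-0.005,0]]]'

```text
time: 9.57
tool_pos: [0.5028, 0.1397, 0.0776]
tool_rot: [0.307, 0.115, 0.945, -0.006]
contact_force: [-5.3, 0.6, 5.0]
gripper_width: 0.151
grasp_force: 58.8
```

```bash
cat > s.py <<'E'
from k import *
st,C=cur()
d=C.inv().apply(F.T@[.479,.2104,.0789]-st['tool_pos'])*1e3
f=F@st['contact_force'];m=st['ft_torque']
print('t',round(st['time'],2),'pos',st['tool_pos'].round(4),"fix y'",(F@st['tool_pos']*1e3).round(1),'F fix',f.round(1),'M',m.round(2),'M.ax',round(m@ax,3),'F.ax',round(st['contact_force']@ax,1),'w',round(st['gripper_width'],3),round(st['grasp_force'],1))
print('turn deg about ax',np.rad2deg((T*C.inv()).as_rotvec()@ax).round(2),'resid tool mm',d.round(1),'q',st['joint_pos'].round(2))
E
python3 s.py
```

```text
t 9.57 pos [0.5028 0.1397 0.0776] fix y' [477.8 209.9  77.6] F fix [-5.3 -0.2  5. ] M [0.06 0.59 0.02] M.ax 0.03 F.ax 7.1 w 0.151 58.8
turn deg about ax 0.18 resid tool mm [-1.7  0.6 -0.4] q [ 0.25 -0.36  2.34 -0.4   0.61 -0.82]
```

>>> arm_command --rows '[[5,[0.001,0.01,0],[0,0,0]],[5,[0.003,0.02,0],[0,0,0]],[5,[0.004,0.03,0],[0,0,0]],[5,[0.006,0.04,0],[0,0,0]],[5,[0.007,0.05,0],[0,0,0]],[5,[0.009,0.06,0],[0,0,0]],[5,[0.01,0.07,0],[0,0,0]],[5,[0.0115,0.08,0],[0,0,0]],[5,[0.0125,0.087,0],[0,0,0]],[5,[0.0135,0.094,0],[0,0,0]],[5,[0.0135,0.094,0],[0,0,0]]]'

```text
time: 10.48
tool_pos: [0.5067, 0.1677, 0.0775]
tool_rot: [0.306, 0.115, 0.945, -0.006]
contact_force: [-7.4, 0.1, 6.6]
gripper_width: 0.155
grasp_force: 59.3
```

```bash
python3 s.py
```

```text
t 10.48 pos [0.5067 0.1677 0.0775] fix y' [477.6 238.3  77.5] F fix [-7.3 -1.   6.6] M [-0.05  0.66 -0.23] M.ax -0.11 F.ax 9.6 w 0.155 59.3
turn deg about ax 0.16 resid tool mm [ -4.7 -27.6  -0.4] q [ 0.32 -0.3   2.3  -0.46  0.62 -0.71]
```

>>> arm_command --rows '[[5,[0.0005,0.004,0],[0,0,0]],[5,[0.001,0.008,0],[0,0,0]],[5,[0.0015,0.011,0],[0,0,0]],[5,[0.002,0.014,0],[0,0,0]],[5,[0.0025,0.017,0],[0,0,0]],[5,[0.003,0.02,0],[0,0,0]],[5,[0.003,0.022,0],[0,0,0]],[5,[0.0035,0.024,0],[0,0,0]]]'

```text
time: 11.15
tool_pos: [0.5076, 0.1742, 0.0775]
tool_rot: [0.306, 0.115, 0.945, -0.007]
contact_force: [-10.3, -3.1, 9.3]
gripper_width: 0.152
grasp_force: 59.7
```

```bash
python3 s.py
```

```text
t 11.15 pos [0.5076 0.1742 0.0775] fix y' [477.6 244.9  77.5] F fix [-9.7 -4.6  9.3] M [-0.55  0.75 -0.46] M.ax -0.005 F.ax 13.2 w 0.152 59.7
turn deg about ax 0.16 resid tool mm [ -5.3 -34.1  -0.3] q [ 0.33 -0.29  2.29 -0.47  0.63 -0.68]
```

>>> arm_command --rows '[[5,[0.0003,0.002,0],[0,0,0]],[5,[0.0006,0.004,0],[0,0,0]],[5,[0.0008,0.006,0],[0,0,0]]]'

```text
time: 11.4
tool_pos: [0.5079, 0.1759, 0.0775]
tool_rot: [0.306, 0.115, 0.945, -0.007]
contact_force: [-9.2, -4.0, 8.4]
gripper_width: 0.154
grasp_force: 59.7
```

>>> arm_command --rows '[[5,[0.0002,0.0015,0],[0,0,0]],[5,[0.0004,0.003,0],[0,0,0]]]'

```text
time: 11.57
tool_pos: [0.508, 0.1768, 0.0775]
tool_rot: [0.306, 0.115, 0.945, -0.007]
contact_force: [-9.4, -3.9, 8.0]
gripper_width: 0.152
grasp_force: 59.7
```

```bash
python3 s.py
```

```text
t 11.57 pos [0.508  0.1768 0.0775] fix y' [477.6 247.5  77.5] F fix [-8.8 -5.2  8. ] M [-0.49  0.63 -0.5 ] M.ax -0.08 F.ax 11.6 w 0.152 59.7
turn deg about ax 0.16 resid tool mm [ -5.6 -36.7  -0.3] q [ 0.34 -0.29  2.29 -0.48  0.63 -0.67]
```

>>> arm_command --rows '[[5,[0.0002,0.0015,0],[0,0,0]],[5,[0.0004,0.003,0],[0,0,0]]]'

```text
time: 11.73
tool_pos: [0.5081, 0.1777, 0.0775]
tool_rot: [0.306, 0.115, 0.945, -0.007]
contact_force: [-8.8, -3.6, 8.1]
gripper_width: 0.154
grasp_force: 59.7
```

>>> arm_command --rows '[[5,[0.0002,0.0015,0],[0,0,0]],[5,[0.0004,0.003,0],[0,0,0]]]'

```text
time: 11.9
tool_pos: [0.5083, 0.1786, 0.0775]
tool_rot: [0.306, 0.115, 0.945, -0.007]
contact_force: [-8.4, -4.2, 7.8]
gripper_width: 0.155
grasp_force: 59.7
```

>>> arm_command --rows '[[5,[0.0002,0.0015,0],[0,0,0]],[5,[0.0003,0.0025,0],[0,0,0]]]'

```text
time: 12.07
tool_pos: [0.5084, 0.1794, 0.0775]
tool_rot: [0.306, 0.115, 0.945, -0.007]
contact_force: [-8.5, -3.9, 7.4]
gripper_width: 0.153
grasp_force: 59.6
```

>>> arm_command --rows '[[5,[0.0002,0.0015,0],[0,0,0]],[5,[0.0003,0.0025,0],[0,0,0]]]'

```text
time: 12.23
tool_pos: [0.5084, 0.1799, 0.0775]
tool_rot: [0.306, 0.115, 0.945, -0.007]
contact_force: [-9.3, -6.1, 10.0]
gripper_width: 0.152
grasp_force: 59.7
```

```bash
python3 s.py
```

```text
t 12.23 pos [0.5084 0.1799 0.0775] fix y' [477.6 250.6  77.5] F fix [-8.3 -7.4 10. ] M [-0.86  0.6  -0.69] M.ax -0.024 F.ax 13.0 w 0.152 59.7
turn deg about ax 0.15 resid tool mm [ -5.9 -39.8  -0.3] q [ 0.34 -0.28  2.28 -0.48  0.63 -0.66]
```

>>> arm_command --rows '[[5,[0.0002,0.0012,0],[0,0,0]],[5,[0.0003,0.002,0],[0,0,0]]]'

```text
time: 12.4
tool_pos: [0.5084, 0.1799, 0.0775]
tool_rot: [0.306, 0.115, 0.945, -0.008]
contact_force: [-10.6, -8.4, 10.0]
gripper_width: 0.155
grasp_force: 60.0
```

```bash
python3 s.py
```

```text
t 12.4 pos [0.5084 0.1799 0.0775] fix y' [477.5 250.6  77.5] F fix [-9.3 -9.9 10. ] M [-1.15  0.57 -0.92] M.ax -0.055 F.ax 13.6 w 0.155 60.0
turn deg about ax 0.13 resid tool mm [ -6.  -39.8  -0.2] q [ 0.35 -0.28  2.28 -0.49  0.63 -0.66]
```

Run:
```python
from k import *
for n in('side','top'):
    f=grab(n);A=cloud(f)@F.T*1000
    np.save(n+'A',A);R=A.reshape(-1,3)
    q=(R[:,2]>44)&(R[:,2]<52)&(R[:,1]>285)&(R[:,1]<400)&(abs(R[:,0]-516)<22)
    print(n,q.sum(),'bar y',np.percentile(R[q,1],[.5,99.5]) if q.any() else 0,'x',np.percentile(R[q,0],[1,99]) if q.any() else 0)
f=load('side');save(f,'s5.png',(210,210,370,370),3.7)
```

```text
side 562 bar y [285.43855957 387.71730342] x [500.98975213 526.82397716]
top 583 bar y [285.56258481 396.65563187] x [502.52776895 530.57020767]
```

View pics/s5.png

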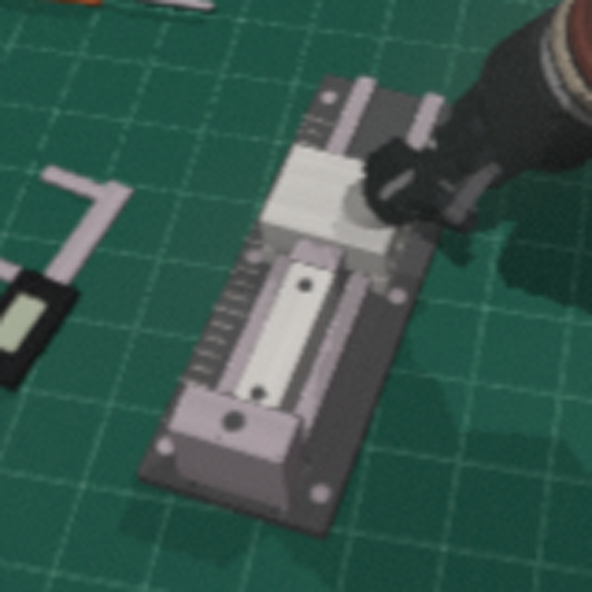

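The bar is seated between the nose at (318,255) and the end block at (235,415), and the force rose from about 5 to 10 N with the carriage stopped. Now I turn the knob clockwise, watching the torque.

>>> arm_command --rows '[[5,[0,0,0],[0.0158,-0.0023,-0.0228]],[5,[0,0,0],[0.0473,-0.0068,-0.0683]],[5,[0,0,0],[0.0788,-0.0114,-0.1138]],[5,[0,0,0],[0.1104,-0.0159,-0.1593]],[5,[0,0,0],[0.1419,-0.0205,-0.2048]],[5,[0,0,0],[0.1734,-0.025,-0.2503]],[5,[0,0,0],[0.205,-0.0295,-0.2958]]]'

```text
time: 13.08
tool_pos: [0.5087, 0.1806, 0.0777]
tool_rot: [0.297, 0.377, 0.874, 0.076]
contact_force: [-6.6, -3.2, 8.5]
gripper_width: 0.152
grasp_force: 59.3
```

```bash
python3 s.py
```

```text
t 13.08 pos [0.5087 0.1806 0.0777] fix y' [477.8 251.3  77.7] F fix [-6.1 -4.1  8.5] M [-0.69  0.62 -0.2 ] M.ax 0.278 F.ax 10.4 w 0.152 59.3
turn deg about ax 32.81 resid tool mm [-26.7 -31.1   0. ] q [ 0.35 -0.27  2.28 -0.5   0.64 -0.08]
```

>>> arm_command --rows '[[5,[0,0,0],[0.0158,-0.0023,-0.0228]],[5,[0,0,0],[0.0315,-0.0045,-0.0455]],[5,[0,0,0],[0.0473,-0.0068,-0.0683]]]'

```text
time: 13.33
tool_pos: [0.5089, 0.1807, 0.0778]
tool_rot: [0.291, 0.433, 0.848, 0.094]
contact_force: [-5.6, -3.5, 6.1]
gripper_width: 0.154
grasp_force: 59.2
```

```bash
python3 s.py
```

```text
t 13.33 pos [0.5089 0.1807 0.0778] fix y' [477.9 251.5  77.8] F fix [-5.1 -4.3  6.1] M [-0.67  0.5  -0.2 ] M.ax 0.256 F.ax 7.9 w 0.154 59.2
turn deg about ax 40.2 resid tool mm [-30.5 -27.6   0.1] q [ 0.35 -0.27  2.28 -0.5   0.64  0.05]
```

>>> arm_command --rows '[[5,[0,0,0],[0.0158,-0.0023,-0.0228]],[5,[0,0,0],[0.0315,-0.0045,-0.0455]],[5,[0,0,0],[0.0473,-0.0068,-0.0683]]]'

```text
time: 13.58
tool_pos: [0.509, 0.1808, 0.0778]
tool_rot: [0.284, 0.487, 0.818, 0.113]
contact_force: [-5.7, -3.8, 5.5]
gripper_width: 0.151
grasp_force: 59.1
```

```bash
python3 s.py
```

```text
t 13.58 pos [0.509  0.1808 0.0778] fix y' [478.  251.6  77.8] F fix [-5.1 -4.6  5.5] M [-0.6   0.51 -0.12] M.ax 0.285 F.ax 7.4 w 0.151 59.1
turn deg about ax 47.7 resid tool mm [-33.8 -23.5   0.1] q [ 0.35 -0.27  2.28 -0.5   0.64  0.18]
```

>>> arm_command --rows '[[5,[0,0,0],[0.0158,-0.0023,-0.0228]],[5,[0,0,0],[0.0315,-0.0045,-0.0455]],[5,[0,0,0],[0.0473,-0.0068,-0.0683]]]'

```text
time: 13.83
tool_pos: [0.5092, 0.1809, 0.078]
tool_rot: [0.276, 0.54, 0.784, 0.13]
contact_force: [-4.3, -2.3, 4.9]
gripper_width: 0.158
grasp_force: 58.9
```

```bash
python3 s.py
```

```text
t 13.83 pos [0.5092 0.1809 0.078 ] fix y' [478.1 251.7  78. ] F fix [-3.9 -2.8  4.9] M [-0.58  0.42 -0.07] M.ax 0.303 F.ax 6.3 w 0.158 58.9
turn deg about ax 55.21 resid tool mm [-36.6 -19.1   0.2] q [ 0.35 -0.27  2.28 -0.5   0.64  0.32]
```

>>> arm_command --rows '[[5,[0,0.001,0],[0.0158,-0.0023,-0.0228]],[5,[0,0.001,0],[0.0315,-0.0045,-0.0455]],[5,[0,0.001,0],[0.0473,-0.0068,-0.0683]]]'

```text
time: 14.08
tool_pos: [0.5093, 0.181, 0.078]
tool_rot: [0.267, 0.59, 0.747, 0.147]
contact_force: [-3.3, -4.6, 5.9]
gripper_width: 0.157
grasp_force: 58.8
```

```bash
python3 s.py
```

```text
t 14.08 pos [0.5093 0.181  0.078 ] fix y' [478.3 251.8  78. ] F fix [-2.6 -5.   5.9] M [-0.72  0.33 -0.16] M.ax 0.308 F.ax 6.3 w 0.157 58.8
turn deg about ax 62.7 resid tool mm [-38.8 -14.3   0.3] q [ 0.35 -0.27  2.27 -0.5   0.64  0.45]
```

>>> arm_command --rows '[[5,[0,0.001,0],[0.0158,-0.0023,-0.0228]],[5,[0,0.001,0],[0.0315,-0.0045,-0.0455]],[5,[0,0.001,0],[0.0473,-0.0068,-0.0683]]]'

```text
time: 14.33
tool_pos: [0.5094, 0.181, 0.0782]
tool_rot: [0.257, 0.638, 0.707, 0.163]
contact_force: [-2.1, -5.6, 6.0]
gripper_width: 0.154
grasp_force: 58.7
```

```bash
python3 s.py
```

```text
t 14.33 pos [0.5094 0.181  0.0782] fix y' [478.4 251.9  78.2] F fix [-1.2 -5.9  6. ] M [-0.93  0.27 -0.23] M.ax 0.362 F.ax 5.6 w 0.154 58.7
turn deg about ax 70.19 resid tool mm [-40.4  -9.4   0.3] q [ 0.35 -0.27  2.27 -0.5   0.65  0.58]
```

>>> arm_command --rows '[[5,[0,0,0],[0.0158,-0.0023,-0.0228]],[5,[0,0,0],[0.0315,-0.0045,-0.0455]],[5,[0,0,0],[0.0473,-0.0068,-0.0683]]]'

```text
time: 14.58
tool_pos: [0.5096, 0.1811, 0.0783]
tool_rot: [0.245, 0.683, 0.664, 0.179]
contact_force: [-0.5, -6.1, 4.0]
gripper_width: 0.155
grasp_force: 58.6
```

```bash
python3 s.py
```

```text
t 14.58 pos [0.5096 0.1811 0.0783] fix y' [478.5 251.9  78.3] F fix [ 0.4 -6.1  4. ] M [-0.88  0.17 -0.21] M.ax 0.342 F.ax 3.0 w 0.155 58.6
turn deg about ax 77.68 resid tool mm [-41.3  -4.2   0.4] q [ 0.35 -0.27  2.27 -0.5   0.65  0.71]
```

>>> arm_command --rows '[[5,[0,0,0],[0.0158,-0.0023,-0.0228]],[5,[0,0,0],[0.0315,-0.0045,-0.0455]]]'

```text
time: 14.75
tool_pos: [0.5097, 0.1811, 0.0784]
tool_rot: [0.237, 0.712, 0.634, 0.189]
contact_force: [-1.2, -6.4, 4.6]
gripper_width: 0.158
grasp_force: 58.6
```

```bash
python3 s.py
```

```text
t 14.75 pos [0.5097 0.1811 0.0784] fix y' [478.7 251.9  78.4] F fix [-0.3 -6.5  4.6] M [-0.91  0.13 -0.16] M.ax 0.392 F.ax 3.9 w 0.158 58.6
turn deg about ax 82.67 resid tool mm [-41.5  -0.7   0.4] q [ 0.35 -0.27  2.27 -0.5   0.65  0.79]
```

>>> arm_command --rows '[[5,[0,0,0],[0.0158,-0.0023,-0.0228]],[5,[0,0,0],[0.0315,-0.0045,-0.0455]]]'

```text
time: 14.92
tool_pos: [0.5098, 0.1811, 0.0785]
tool_rot: [0.228, 0.739, 0.602, 0.199]
contact_force: [-0.3, -6.1, 4.0]
gripper_width: 0.152
grasp_force: 58.5
```

```bash
python3 s.py
```

```text
t 14.92 pos [0.5098 0.1811 0.0785] fix y' [478.8 251.9  78.5] F fix [ 0.6 -6.1  4. ] M [-0.93  0.02 -0.09] M.ax 0.459 F.ax 2.9 w 0.152 58.5
turn deg about ax 87.66 resid tool mm [-41.4   2.7   0.4] q [ 0.35 -0.27  2.27 -0.5   0.65  0.88]
```

>>> arm_command --rows '[[5,[0,0,0],[0.0158,-0.0023,-0.0228]],[5,[0,0,0],[0.0315,-0.0045,-0.0455]]]'

```text
time: 15.08
tool_pos: [0.5099, 0.1811, 0.0785]
tool_rot: [0.219, 0.764, 0.569, 0.208]
contact_force: [0.7, -6.4, 4.4]
gripper_width: 0.152
grasp_force: 58.5
```

```bash
python3 s.py
```

```text
t 15.08 pos [0.5099 0.1811 0.0785] fix y' [478.8 251.9  78.5] F fix [ 1.6 -6.3  4.4] M [-0.95  0.05 -0.19] M.ax 0.386 F.ax 2.7 w 0.152 58.5
turn deg about ax 92.65 resid tool mm [-41.1   6.2   0.4] q [ 0.35 -0.27  2.27 -0.5   0.65  0.97]
```

>>> arm_command --rows '[[5,[0,0,0],[0.0158,-0.0023,-0.0228]]]'

```text
time: 15.17
tool_pos: [0.5099, 0.181, 0.0786]
tool_rot: [0.214, 0.777, 0.553, 0.213]
contact_force: [0.9, -6.1, 5.0]
gripper_width: 0.157
grasp_force: 58.5
```

```bash
python3 s.py
```

```text
t 15.17 pos [0.5099 0.181  0.0786] fix y' [478.9 251.9  78.6] F fix [ 1.8 -6.   5. ] M [-1.01 -0.04 -0.15] M.ax 0.447 F.ax 3.1 w 0.157 58.5
turn deg about ax 95.16 resid tool mm [-40.7   8.    0.4] q [ 0.35 -0.27  2.27 -0.49  0.65  1.01]
```

>>> arm_command --rows '[[5,[0,0,0],[0.0158,-0.0023,-0.0228]]]'

```text
time: 15.25
tool_pos: [0.51, 0.181, 0.0786]
tool_rot: [0.209, 0.789, 0.536, 0.217]
contact_force: [0.9, -6.1, 4.6]
gripper_width: 0.152
grasp_force: 58.5
```

```bash
python3 s.py
```

```text
t 15.25 pos [0.51   0.181  0.0786] fix y' [478.9 251.9  78.6] F fix [ 1.7 -5.9  4.6] M [-1.   -0.04 -0.14] M.ax 0.449 F.ax 2.8 w 0.152 58.5
turn deg about ax 97.66 resid tool mm [-40.4   9.7   0.4] q [ 0.35 -0.27  2.27 -0.49  0.65  1.05]
```

>>> arm_command --rows '[[5,[0,0,0],[0.0158,-0.0023,-0.0228]]]'

```text
time: 15.33
tool_pos: [0.51, 0.181, 0.0786]
tool_rot: [0.205, 0.8, 0.518, 0.222]
contact_force: [1.7, -6.8, 4.2]
gripper_width: 0.151
grasp_force: 58.5
```

```bash
python3 s.py
```

```text
t 15.33 pos [0.51   0.181  0.0786] fix y' [479.  251.9  78.6] F fix [ 2.6 -6.5  4.2] M [-1.01 -0.01 -0.17] M.ax 0.431 F.ax 1.9 w 0.151 58.5
turn deg about ax 100.16 resid tool mm [-39.9  11.4   0.4] q [ 0.35 -0.27  2.27 -0.49  0.65  1.1 ]
```

>>> arm_command --rows '[[5,[0,0,0],[0.0158,-0.0023,-0.0228]]]'

```text
time: 15.42
tool_pos: [0.5101, 0.181, 0.0787]
tool_rot: [0.2, 0.811, 0.501, 0.226]
contact_force: [1.3, -6.7, 3.8]
gripper_width: 0.151
grasp_force: 58.5
```

```bash
python3 s.py
python3 - <<'E'
import numpy as np
a=np.array([32.8,40.2,47.7,55.2,62.7,70.2,77.7,82.7,87.7,92.6]);m=np.array([.278,.256,.285,.303,.308,.362,.342,.392,.459,.386])
for b in range(40,90,5):
    g=np.deg2rad(np.maximum(a-b,0))*.24; o=(m-g).mean(); print(b,round(o,3),np.sqrt(((m-g-o)**2).mean()).round(4))
E
```

```text
t 15.42 pos [0.5101 0.181  0.0787] fix y' [479.1 251.9  78.7] F fix [ 2.3 -6.4  3.8] M [-1.07 -0.09 -0.15] M.ax 0.477 F.ax 1.8 w 0.151 58.5
turn deg about ax 102.66 resid tool mm [-39.4  13.    0.4] q [ 0.35 -0.27  2.27 -0.49  0.65  1.14]
40 0.23 0.0335
45 0.246 0.0298
50 0.262 0.027
55 0.277 0.0262
60 0.29 0.0272
65 0.301 0.0312
70 0.312 0.0374
75 0.32 0.0429
80 0.327 0.0495
85 0.333 0.0555
```

The torque is about 0.18 N·m above the drag, which puts the clamp near 45–50 N. I stop turning, release and back off along the knob axis.

>>> arm_command --rows '[[35,[0,0,0],[0,0,0]],[35,[0,0,0],[0,0,0]],[35,[0,0,0],[0,0,0]],[35,[0,0,0],[0,0,0]],[35,[-0.03,0.004,0.043],[0,0,0]],[35,[-0.09,0.013,0.13],[0,0,0]],[35,[-0.15,0.022,0.22],[0,0,0]],[35,[-0.22,0.032,0.318],[0,0,0]],[35,[-0.3,0.04,0.45],[0,0,0]],[35,[-0.3,0.04,0.45],[0,0,0]],[35,[-0.3,0.04,0.45],[0,0,0]]]'

```text
time: 16.33
tool_pos: [0.4195, 0.1954, 0.2168]
tool_rot: [0.198, 0.811, 0.501, 0.23]
contact_force: [-0.3, -0.1, -0.4]
gripper_width: 0.411
grasp_force: 0.0
```

Run:
```python
from k import *
st,C=cur();print(st['tool_pos'],st['contact_force'],st['time'])
a=grab('top');b=grab('side')
im=np.hstack([cv2.resize(a['color'][150:310,140:460],(400,200)),cv2.resize(b['color'][130:370,130:370],(400,400))[:200]])if 0 else None
x=cv2.resize(a['color'][110:310,130:450],(400,250),interpolation=2);y=cv2.resize(b['color'][210:370,210:370],(400,400),interpolation=2)
x=np.vstack([x,np.zeros((150,400,3),np.uint8)]);cv2.imwrite('pics/end.png',np.hstack([x,y])[...,::-1])
A=cloud(a)@F.T*1000;R=A.reshape(-1,3)
q=(R[:,2]>54)&(R[:,2]<59)&(R[:,1]>200)&(R[:,1]<300)&(abs(R[:,0]-516)<42);print('carr y',np.percentile(R[q,1],[1,99]))
```

```text
[0.41947011 0.19540657 0.21677918] [-0.27910136 -0.12563542 -0.41859843] 16.3333
carr y [221.88636772 280.20638595]
```

View pics/end.png

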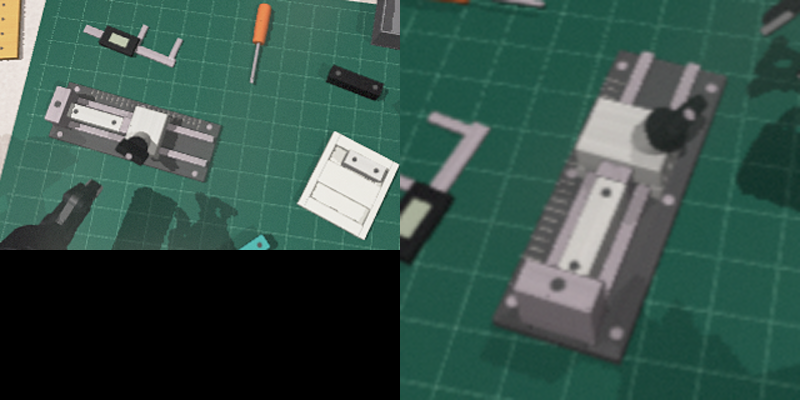

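The bar sits in the bed with the carriage up against it, and the short bar, caliper and screwdriver haven't moved. The knob's dot still seems to point outward, at (690,113), so I'll check the knob angle numerically.

Run:
```python
from k import *
axf=np.array([-s,0,c]);ef=np.array([c,0,s])
for n,crop in(('top',(190,262,225,300)),('side',(230,300,290,360))):
    f=load(n);A=cloud(f)@F.T*1000;K=A[crop[0]:crop[1],crop[2]:crop[3]].reshape(-1,3)
    k=(K[:,2]>40)&(K[:,2]<135)&(K[:,0]<540)&(K[:,0]>420)&(K[:,1]>215)&(K[:,1]<290);K=K[k]
    h=K@axf;u=K@ef;v=K[:,1];print(n,np.percentile(h,[50,90,99]))
    T=(h>-186)&(h<-174)
    Q=np.stack([u[T],v[T]],1).astype(np.float32);print(T.sum(),cv2.minAreaRect(Q),Q.mean(0), np.linalg.eigh(np.cov(Q.T)) if T.sum()>3 else 0)
f=load('side');save(f,'kz.png',(290,235,345,290),9)
```

```text
top [-238.2112609  -181.67029138 -178.77182555]
146 ((438.3253479003906, 249.52780151367188), (48.481903076171875, 14.61238956451416), 72.75613403320312) [439.3994  248.14645] EighResult(eigenvalues=array([ 14.93230938, 173.54421528]), eigenvectors=array([[-0.94321272,  0.33218936],
       [ 0.33218936,  0.94321272]]))
side [-238.14004185 -181.7563772  -179.09428225]
135 ((437.1936950683594, 252.51406860351562), (50.84625244140625, 13.584907531738281), 71.3130874633789) [437.52823 253.85663] EighResult(eigenvalues=array([ 15.84041234, 229.33038637]), eigenvectors=array([[-0.95510428,  0.29626984],
       [ 0.29626984,  0.95510428]]))
```

View pics/kz.png

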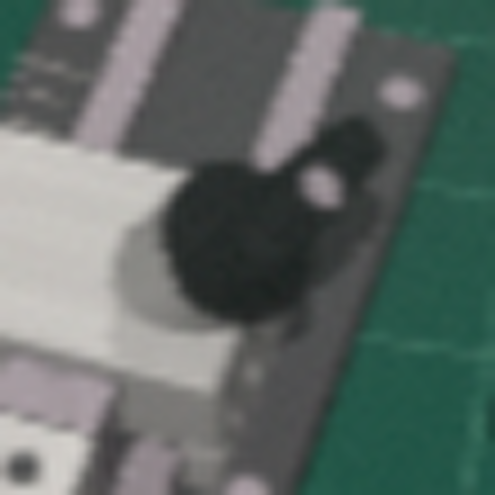

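The knob measures about 72° in the u–v plane. That matches a 102–103° clockwise turn from −5.5°, so it turned fully and stayed there. Handing in.

```bash
python3 -c "
from plant import manip;print(manip.job_done())"
```

```text
the job is handed in; nothing more can be done
None
```

I handed the job in at about 16 s: the long bar is snug between the carriage and the end block, and the knob is turned about 103° clockwise for an estimated 45–50 N clamp; the short bar, screwdriver and caliper were left alone.

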